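# Close a spring-loaded clutch housing on its dowels and hold it shut

## Task

Assemble the small blue clutch housing: lay the orange fibre disc centred on the round brass pad of the lower half, lay the silver steel disc centred on top of it, then fit the blue cover over both dowels. The pad is sprung, so press the cover down until the two halves meet all round with no gap, and finish while still pressing it shut with the gripper so that I can drive the screws. Leave the other things on the table alone.

Things in the scene. Friction and masses are not known exactly. Their poses are not given: they have to be found in the camera images.
- base_face (a point): Centre of the flat top (mating) face of the fixed blue lower half, 36 mm above the table; z up, y along its length. The half is 80 (x) x 150 (y) x 24 mm on a 100 x 170 x 12 mm board fixed to the table. Two steel dowels, 10 mm thick, stand at y = +58 and -58 mm (x = 0) and rise 44 mm above this face, the top 7 mm tapering to 4 mm.
- pad_top (a point): Centre of the top of the round brass pad (diameter 50 mm) amid the lower half; z up. Relaxed, it stands 8 mm above the mating face. It moves only down: it starts at about 8 N and gives 1 mm more per 1.5 N. The shut housing (pad 6 mm down) takes about 17 N in all, about 13 N of it from the gripper, the rest being the weight of cover and discs.
- fibre_disc_center (a point): Centre, half-way up, of the loose orange fibre disc with a black middle spot and a black line round its edge: diameter 50 mm, 14 mm thick, about 60 g, lying flat on the table (this point 7 mm above its underside). z up. It and the steel disc may lie in either of two spots.
- steel_disc_center (a point): Centre, half-way up, of the loose silver disc with a dark middle spot and a dark line round its edge: diameter 50 mm, 14 mm thick, about 80 g, lying flat on the table (this point 7 mm above its underside). z up.
- cover_grip (a point): Centre of the grip rib on top of the loose blue cover (upper housing half), 52 mm above the cover's flat underside; z up, y along the cover's length. The rib is 26 mm thick (x), 60 mm long (y) and stands from 38 to 66 mm above the underside. Shut, this point is 52 mm above the mating face.
- cover: The same loose blue cover, 80 (x) x 150 (y) mm, about 220 g; origin at the centre of its underside. Two 13 mm through holes at y = +58 and -58 mm (x = 0) take the dowels; a round pocket in its underside, diameter 64 mm, 30 mm deep, goes over the discs. It fits either way round. Laid on, it rests on the discs with a 6 mm gap between the halves.
- screwdriver_amber: Bystander: the amber-handled screwdriver, loose; leave it alone. Origin at the centre of its underside.
- pliers_red: Bystander: the red-handled pliers, loose; leave it alone. Origin at the centre of its underside.
- bed_knob_0: Bystander: the dark brown bed knob (50 mm across) at the front left, loose; leave it alone. Origin at the centre of its underside.
- fibre_disc: The same orange fibre disc; origin at the centre of its underside.
- steel_disc: The same silver steel disc; origin at the centre of its underside.
Not all that is in view belongs to the job. There is more than one size of the steel_disc; the job needs the smaller.

How it is judged:
On the way, in this order (a step that is already met when the one before it is completed fails the run):
1. the fibre disc lies flat and centred on the brass pad, let go (horizontal distance between fibre_disc_center and pad_top below 0.006 m and z of fibre_disc_center in the frame of pad_top between 0.004 and 0.01 m and angle between fibre_disc_center's own z axis and vertical below 0.1 rad and contact force between the fingers and fibre_disc below 0.1 N), for 0.2 s.
2. the steel disc lies flat and centred on the fibre disc, let go (horizontal distance between each of fibre_disc_center, steel_disc_center and pad_top below 0.006 m and z of fibre_disc_center in the frame of pad_top between 0.004 and 0.01 m and angle between each of fibre_disc_center, steel_disc_center's own z axis and vertical below 0.1 rad and z of steel_disc_center in the frame of pad_top between 0.018 and 0.024 m and contact force between the fingers and steel_disc below 0.1 N), for 0.2 s.
3. the cover is down over both dowels (horizontal distance between cover_grip and base_face below 0.005 m and angle between the y axis of cover_grip and the y axis of base_face, either way round below 0.08 rad and angle between cover_grip's own z axis and vertical below 0.08 rad and z of cover_grip in the frame of base_face below 0.072 m), for 0.1 s.
At the end, for the whole second after the job is handed in: The fibre disc lies on the pad and the steel disc on it, each centred within 6 mm; the cover is on both dowels, level, and shut on the lower half (gap under 2 mm, so the sprung pad is pushed down), and the fingers still press on it with more than 4 N through the last second (horizontal distance between each of fibre_disc_center, steel_disc_center and pad_top below 0.006 m and z of fibre_disc_center in the frame of pad_top between 0.004 and 0.01 m and angle between each of fibre_disc_center, steel_disc_center's own z axis and vertical below 0.1 rad and z of steel_disc_center in the frame of pad_top between 0.018 and 0.024 m and horizontal distance between cover_grip and base_face below 0.005 m and angle between the y axis of cover_grip and the y axis of base_face, either way round below 0.08 rad and angle between cover_grip's own z axis and vertical below 0.08 rad and z of cover_grip in the frame of base_face between 0.049 and 0.054 m and z of pad_top in the frame of base_face below 0.004 m and contact force between the fingers and cover above 4 N); the arm keeps its last pose, push and grip.
It fails at once if the amber-handled screwdriver is moved more than 30 mm (distance of screwdriver_amber from where it was at the start of the episode above 0.03 m).
It fails at once if the red-handled pliers is moved more than 30 mm (distance of pliers_red from where it was at the start of the episode above 0.03 m).
It fails at once if the dark brown bed knob (50 mm across) at the front left is moved more than 30 mm (distance of bed_knob_0 from where it was at the start of the episode above 0.03 m).
It also fails if it takes over 72 s, if anything falls off the work surface, if the arm or the gripper's body presses on something with over 40 N, if the wrist force passes 120 N, or if a joint passes its speed limit or range.

## Robot

A 7-joint arm with a two-finger parallel gripper is mounted at the origin on a cart in front of the work surface, level with it; the furniture and walls round the work are solid. World frame = base frame: x ahead of the robot, y to its left, z up, the work surface at z = 0. Lengths are in m, angles in rad, forces in N, time in s.
With the tool pointing down it reaches from about 0.425 to 0.975 m from the base axis. Payload 16.7 kg.
Tool frame: the origin (TCP) lies at the very end of the fingers, on their centre line; the grasp point (between the pads) lies 19 mm behind it; z points along the fingers, y is the line along which they close (so a half turn about z gives the same grasp; the last joint's range is limited). The gripper opens to 85 mm and grips with 20 to 120 N. Pads are 22 mm wide; open, the fingers measure 114 mm over their backs; the gripper's body (76 mm by 85 mm) begins 54 mm behind the grasp point. The pads swing forward as they close: fully open they stand 13 mm farther back than shut.
Start: joints at [-1.415, 0.426, 0.074, 1.606, -0.034, 1.111, -0.067], TCP at [0.203, 0.644, 0.198] pointing down, gripper open.
Joint ranges: [-2.85, 2.85], [-0.5, 2.14], [-1.23, 1.37], [0.21, 2.46], [-1.02, 4.16], [0.16, 2.05], [-2.73, 2.73]. Speed limits (rad/s): [1.89, 1.89, 2.39, 2.39, 3.01, 3.01, 3.01].

## Interface

Orientations are given as a unit quaternion [w, x, y, z].
In Python, from station import ctrl gives the robot as it stands. Calls block until the motion is done:
- ctrl.move_to(position, orientation): joint-space move of the TCP to a pose.
- ctrl.line_to(position, rate=0.15, orientation=None, stop_force=None): straight line of the TCP; orientation=None keeps the orientation; rate is the mean speed in m/s. With stop_force (N) it stops when the force on the tool has changed by that much, and returns True; else False.
- ctrl.movej(angles): joint-space move.
- ctrl.move_gripper(opening, grasp_force=None): opening from 0.0 (shut) to 1.0 (fully open); grasp_force is the grip in N (None keeps the last); returns when the fingers have stopped.
- ctrl.hold(seconds).
- ctrl.inverse_kinematics(position, orientation): joint angles nearest the present ones, or None.
- ctrl.observe(): the state.
- ctrl.camera(name): name is "scene" or "top"; returns the picture (384x512x3 uint8, red, green, blue); there is no depth.
- ctrl.calibration(name): a dict with "fx", "fy", "cx", "cy" (pixels), "cam_to_world" (4x4, takes a point from camera to world coordinates). Camera axes: x right, y down, z forward; pixel columns grow to the right and rows downward; lengths in m; the calibration is good to about 2 mm. A picture is of the moment at which its call begins. calibration takes no time and is no camera call.
A pose or a line that the arm cannot do raises ctrl.MotionError and nothing moves.
- ctrl.close_job(): hands the job in; it is judged then, once.
The state is a dict: "time": time; "joint_pos": joint angles; "qvel": joint speeds; "effort": joint torques, N m; "tcp_pos": TCP position; "ee_rot": TCP orientation; "force": force on the tool from outside, world axes, zero at the start; "moment": the same for the moment, N m; "gripper_width": opening from 0.0 (shut) to 1.0 (fully open); "grip_force": force on a finger pad.
Only numpy, scipy, OpenCV 4.12 (cv2) and the standard library are available. Lean on these libraries where they do the work, as an engineer would, in place of code of your own. Each camera call takes 0.05 s, during which the arm holds its last target. There are 200 camera calls.

## Working session

There is one attempt and no reset: what is moved stays moved. The work goes in short steps, each a Python script; the robot and the scene stay as the last script left them, time stands still between calls to the robot, and variables do not carry over. Pictures are saved under pics/ and viewed, at most 10 in all, crops included, and the job is handed in when it is done.

```bash
mkdir -p pics; ls
python3 - <<'E'
from station import ctrl
import cv2
for n in("scene","top"):
    im=ctrl.camera(n); cv2.imwrite(f"pics/{n}0.png",im[:,:,::-1]); c=ctrl.calibration(n); print(n,c)
s=ctrl.observe(); print(s)
E
```

```text
pics
scene {'fx': 486.8135754992197, 'fy': 486.8135754992197, 'cx': 244.9175031625427, 'cy': 188.35938909514368, 'cam_to_world': array([[ 0.8246846 , -0.38018149,  0.41875691, -0.17576331],
       [-0.5655897 , -0.55185245,  0.61283534, -1.1930562 ],
       [-0.00189662, -0.74224046, -0.67013096,  1.18317422],
       [ 0.        ,  0.        ,  0.        ,  1.        ]])}
top {'fx': 478.822291574701, 'fy': 478.822291574701, 'cx': 252.5962928845357, 'cy': 189.92402851889753, 'cam_to_world': array([[-0.01729899, -0.99587855,  0.08903174,  0.40573357],
       [-0.99970964,  0.01872172,  0.01516988, -0.181537  ],
       [-0.01677418, -0.08874346, -0.99591326,  1.5806262 ],
       [ 0.        ,  0.        ,  0.        ,  1.        ]])}
{'time': 0.1, 'joint_pos': array([-1.41452257,  0.4266633 ,  0.07381627,  1.60656492, -0.03405212,
        1.11081614, -0.06706913]), 'qvel': array([ 0.00176378,  0.00036895, -0.00093025, -0.00043215,  0.00050663,
        0.00098834, -0.00081166]), 'effort': array([ 6.81001256e-03, -9.51523590e+01,  3.77031282e+00, -4.64406788e+01,
        1.94747286e-02,  6.38018857e-03, -3.45480385e-05]), 'tcp_pos': array([0.2030895 , 0.64327662, 0.197374  ]), 'ee_rot': array([-3.55739291e-05,  1.52265601e-01,  9.88339431e-01, -5.95994567e-04]), 'force': array([-0.67885315, -1.17698585,  0.88369682]), 'moment': array([-0.02524648,  0.0036893 , -0.01315097]), 'grip_force': 0.0, 'gripper_width': 0.9986282003336541}
```

View pics/scene0.png

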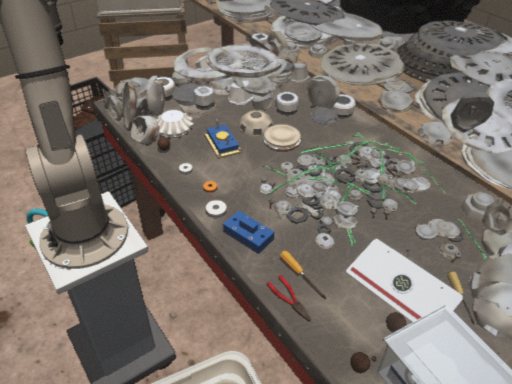

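View pics/top0.png

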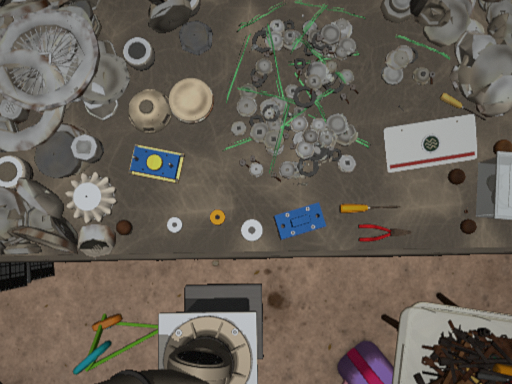

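The scene view shows the base with its brass pad at about (222,138), a small silver disc (185,168), the orange disc (210,186), the large silver disc (216,208) and the cover (248,230). In the top view these are the base (157,163), small silver (174,225), orange (217,217), large silver (251,230) and cover (300,222). The screwdriver is near (352,208) and the pliers near (383,233).

```bash
cat > h.py <<'E'
from station import ctrl
import cv2, numpy as np
def ray(n,uv,z):
    c=ctrl.calibration(n);T=c["cam_to_world"]
    d=T[:3,:3]@[(uv[0]-c["cx"])/c["fx"],(uv[1]-c["cy"])/c["fy"],1]
    return T[:3,3]+d*(z-T[2,3])/d[2]
def proj(n,p):
    c=ctrl.calibration(n);T=c["cam_to_world"]; q=T[:3,:3].T@(np.array(p)-T[:3,3])
    return np.array([c["fx"]*q[0]/q[2]+c["cx"],c["fy"]*q[1]/q[2]+c["cy"]])
R={"blue":((100,120,40),(125,255,255)),"orange":((8,150,120),(20,255,255)),"yellow":((20,120,120),(32,255,255)),"silver":((0,0,150),(180,60,255))}
def blobs(im,col,box,amin=20):
    m=cv2.inRange(cv2.cvtColor(im,cv2.COLOR_RGB2HSV),*map(np.array,R[col]))
    x0,y0,x1,y1=box; k=np.zeros_like(m);k[y0:y1,x0:x1]=m[y0:y1,x0:x1]
    cs,_=cv2.findContours(k,cv2.RETR_EXTERNAL,cv2.CHAIN_APPROX_NONE)
    return [c for c in cs if cv2.contourArea(c)>amin]
E
python3 - <<'E'
from h import *
B={"top":{"blue":[(125,140,190,190),(270,195,330,245)],"orange":[(200,200,235,235)],"yellow":[(140,148,172,178)],"silver":[(160,210,190,240),(235,215,268,245)]},
"scene":{"blue":[(195,115,245,165),(215,205,280,255)],"orange":[(198,176,222,196)],"yellow":[(212,128,234,148)],"silver":[(175,158,196,178),(202,196,230,220)]}}
Z={"blue":.036,"orange":.014,"yellow":.044,"silver":.014}
for n in B:
    im=ctrl.camera(n)
    for col in B[n]:
        for b in B[n][col]:
            for c in blobs(im,col,b):
                # all contour points on the plane, then measure metrically
                P=np.array([ray(n,p,Z[col])[:2] for p in c[:,0,:].astype(float)],np.float32)
                h=cv2.convexHull(P*1000); r=cv2.minAreaRect(h)
                (ex,ey),ax,an=cv2.fitEllipse(h) if len(h)>5 else ((0,0),0,0)
                print(n,col,cv2.contourArea(c),"rect",np.round(r[0],1),np.round(r[1],1),round(r[2],1),"ell",round(ex,1),round(ey,1),np.round(ax,1))
    z=[cv2.resize(im[y-35:y+35,x-40:x+40],None,fx=5,fy=5,interpolation=cv2.INTER_CUBIC) for x,y in ([(157,163),(300,222)] if n=="top" else [(222,140),(248,230)])]
    globals()[n]=np.hstack(z)
cv2.imwrite("pics/crop.png",cv2.resize(np.vstack([top,scene]),(686,600))[:,:,::-1])
E
```

```text
top blue 992.5 rect [639.9 160.5] [150.1  78. ] 77.9 ell 638.2 162.0 [116.9 177.6]
top blue 1026.5 rect [ 442.3 -307.1] [ 79.5 150.7] 15.5 ell 441.6 -304.3 [ 95.4 207. ]
top orange 153.5 rect [459.1 -39.6] [46.  45.8] 89.0 ell 459.6 -39.8 [47.3 48.2]
top yellow 157.0 rect [640.3 160.9] [46.  45.9] 88.9 ell 640.4 161.1 [46.7 47.8]
top silver 154.0 rect [438.7 101.5] [46.1 45.7] 89.0 ell 438.7 101.5 [46.8 47.2]
top silver 328.5 rect [ 416.4 -150.2] [65.3 68.3] 89.0 ell 416.0 -151.0 [66.8 69.5]
scene blue 414.5 rect [637.9 156.3] [161.2  80.9] 78.0 ell 639.4 159.7 [ 97.4 186.6]
scene blue 886.0 rect [ 435.2 -314.4] [ 98.5 163.7] 15.6 ell 438.0 -315.7 [127.  189.6]
scene orange 86.5 rect [459.8 -39.5] [49.4 43.4] 58.1 ell 459.3 -39.9 [45.1 50.8]
scene yellow 44.5 rect [638.5 162.7] [40.5 35.6] 55.4 ell 637.7 160.0 [39.2 49.5]
scene silver 84.0 rect [438.  102.8] [47.3 50.2] 55.4 ell 438.0 104.1 [50.5 51.7]
scene silver 218.0 rect [ 418.8 -144.2] [69.6 68.3] 83.3 ell 418.3 -144.2 [70.6 71.5]
```

View pics/crop.png

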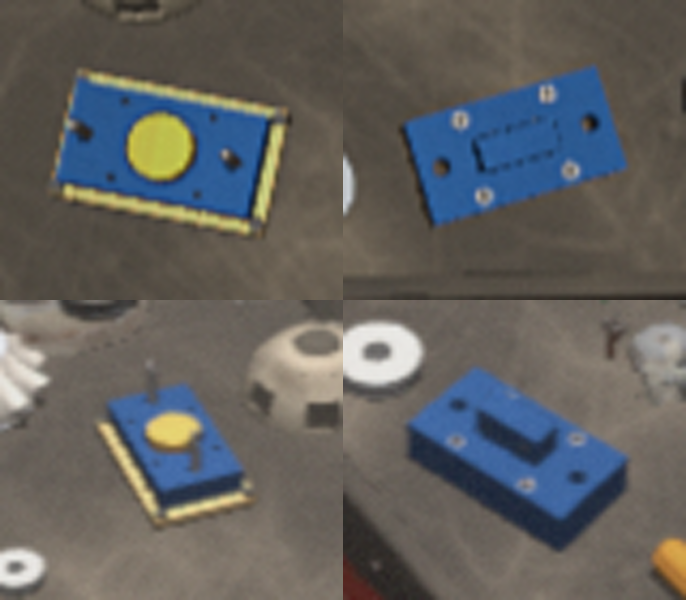

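Both views agree to within 1–2 mm, and the sizes match (50 mm discs, 70 mm decoy, 150x80 housing). The base long axis is yawed −12.1° and the cover +15.5°. Next I measure the cover holes as a check, then place the fibre disc.

```bash
cat >> h.py <<'E'
PAD=np.array([.6404,.1610]); BY=np.radians(-12.1)
def quat(t):  # tool down, closing axis at angle t
    out=[]
    for k in (t,t+np.pi):
        a=(k+np.pi/2)/2; out.append(np.array([0,np.cos(a),np.sin(a),0]))
    return out
def pick_q(p,t):
    c=[(abs(j[6]),i) for i,q in enumerate(quat(t)) if (j:=ctrl.inverse_kinematics(p,q)) is not None]
    return quat(t)[min(c)[1]]
def st(tag=""):
    s=ctrl.observe(); print(tag,"t%.1f"%s["time"],np.round(s["tcp_pos"],4),"F",np.round(s["force"],1),"g",round(s["gripper_width"],3),round(s["grip_force"],1)); return s
E
python3 - <<'E'
from h import *
im=ctrl.camera("top"); c=blobs(im,"blue",(270,195,330,245))
hsv=cv2.cvtColor(im,cv2.COLOR_RGB2HSV)
m=np.zeros(im.shape[:2],np.uint8); cv2.drawContours(m,[cv2.convexHull(c[0])],-1,255,-1); m=cv2.erode(m,np.ones((7,7)))
# darkness-weighted centroids near the expected holes
ctr=np.array([.4423,-.3071]);u=np.array([-np.sin(np.radians(15.5)),np.cos(np.radians(15.5))])
H=[]
for s in(1,-1):
    p=proj("top",[*(ctr+s*.058*u),.038]); x,y=np.round(p).astype(int)
    w=im[y-3:y+4,x-3:x+4].astype(float)[:,:,2]; w=np.clip(np.median(w)-15-w,0,None)
    yy,xx=np.mgrid[y-3:y+4,x-3:x+4]; uv=((w*xx).sum()/w.sum(),(w*yy).sum()/w.sum()); H.append(ray("top",uv,.038)[:2]); print(p,uv,H[-1])
d=H[0]-H[1]; print("mid",(H[0]+H[1])/2,"len",np.linalg.norm(d),"yaw",np.degrees(np.arctan2(-d[0],d[1])))
D=np.array([.4594,-.0397]); s=ctrl.observe()
q=pick_q([*D,.1],BY); qp=pick_q([*PAD,.15],BY); print(q,qp)
ctrl.line_to([*s["tcp_pos"][:2],.33],rate=.3)
ctrl.move_to([*D,.15],q); st("above")
ctrl.move_gripper(.75,40)
hit=ctrl.line_to([*D,.001],rate=.1,stop_force=6); st(f"down {hit}")
ctrl.move_gripper(0,40); st("grip")
E
```

```text
[282.24008784 225.62645924] (np.float64(282.6914016489988), np.float64(225.4640753828033)) [ 0.42729456 -0.25266862]
[316.83849378 215.34031741] (np.float64(317.29432624113474), np.float64(215.17730496453902)) [ 0.45829676 -0.36446689]
mid [ 0.44279566 -0.30856776] len 0.11601720048551885 yaw 15.498946809577726
[0.         0.77769485 0.62864196 0.        ] [0.         0.77769485 0.62864196 0.        ]
above t3.5 [ 0.4598 -0.039   0.1501] F [-0.3 -0.1 -0.2] g 1.0 0.0
down False t5.5 [ 0.4597 -0.0396  0.0014] F [-0.4 -0.3  1. ] g 0.751 0.0
grip t6.1 [ 0.4594 -0.0397  0.001 ] F [-0.1 -0.4  0.4] g -0.001 0.0
```

The gripper shut on nothing, so I'll look at the scene.

Run:
```python
from h import *
im=ctrl.camera("scene"); a=cv2.resize(im[150:225,160:260],None,fx=6,fy=6,interpolation=cv2.INTER_CUBIC)
cv2.imwrite("pics/miss.png",a[:,:,::-1]); st()
```

```text
t6.2 [ 0.4594 -0.0397  0.001 ] F [ 0.2  0.4 -1.1] g 0.003 0.0
```

View pics/miss.png

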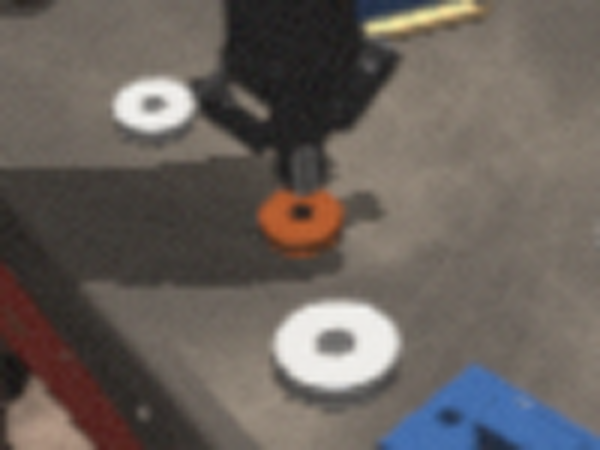

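The shut fingers sit at crop (303,190), at the far edge of the orange disc (300,215). I'll check whether the disc moved and what the two views say about the gripper position.

Run:
```python
from h import *
im=ctrl.camera("scene")
for c in blobs(im,"orange",(190,165,230,205)):
    P=np.array([ray("scene",p,.014)[:2] for p in c[:,0,:].astype(float)],np.float32)*1000
    print(cv2.fitEllipse(cv2.convexHull(P)), c[:,0].min(0),c[:,0].max(0))
s=ctrl.observe(); print("tcp px",proj("scene",s["tcp_pos"]), "ray tip",ray("scene",(210.5,181.7),.0),ray("scene",(210.5,181.7),.016))
x=s["tcp_pos"]; print(proj("scene",x+[0,0,.015]),s["joint_pos"])
t=ctrl.camera("top")
crop=np.hstack([cv2.resize(i,None,fx=8,fy=8,interpolation=cv2.INTER_CUBIC) for i in (im[160:210,185:235],t[190:240,192:242])])
cv2.imwrite("pics/m2.png",cv2.resize(crop,(800,400))[:,:,::-1])
```

```text
((458.1988525390625, -40.02116394042969), (47.06123733520508, 48.06690979003906), 70.35688018798828) [203 182] [216 190]
tcp px [210.08448013 188.22676479] ray tip [ 0.47989374 -0.00893518  0.        ] [ 0.47102733 -0.02494798  0.016     ]
[209.87707168 185.13758944] [-0.61354515  0.4745719   0.68403573  2.25844205 -0.55805009  0.5767716
  0.28480135]
```

View pics/m2.png

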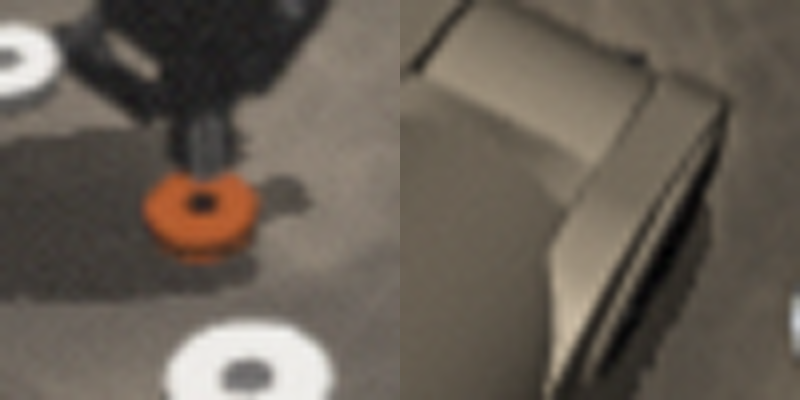

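The disc has not moved. The shut fingertips appear about 30 mm up, although the TCP reads 1 mm. I'll probe downward gently to find their real height.

Run:
```python
from h import *
try:
    print(ctrl.line_to([.4594,-.0397,-.03],rate=.02,stop_force=4))
except ctrl.MotionError as e: print(e)
s=st(); print(s["ee_rot"])
```

```text
True
 t7.3 [ 0.4594 -0.0397 -0.0193] F [-2.5  1.9 12.5] g -0.0 6.5
[-3.37847816e-04  7.77806978e-01  6.28503130e-01  8.53620525e-05]
```

Contact came at reported z = −0.019, which suggests the tip is roughly 33 mm above the reported TCP, if it landed on the disc's top at 14 mm. I'll check on bare table, where the scene camera also gives the tip's xy.

Run:
```python
from h import *
ctrl.line_to([.4594,-.0397,.03],rate=.15)
ctrl.line_to([.46,-.095,.02],rate=.2)
print(ctrl.line_to([.46,-.095,-.05],rate=.03,stop_force=4)); s=st()
im=ctrl.camera("scene"); print(proj("scene",[*s["tcp_pos"][:2],0]))
cv2.imwrite("pics/m3.png",cv2.resize(im[160:235,180:260],None,fx=7,fy=7,interpolation=cv2.INTER_CUBIC)[:,:,::-1])
```

```text
True
 t9.8 [ 0.4601 -0.095  -0.0332] F [-2.6  1.1 16. ] g -0.0 7.9
[218.38240333 196.93130865]
```

View pics/m3.png

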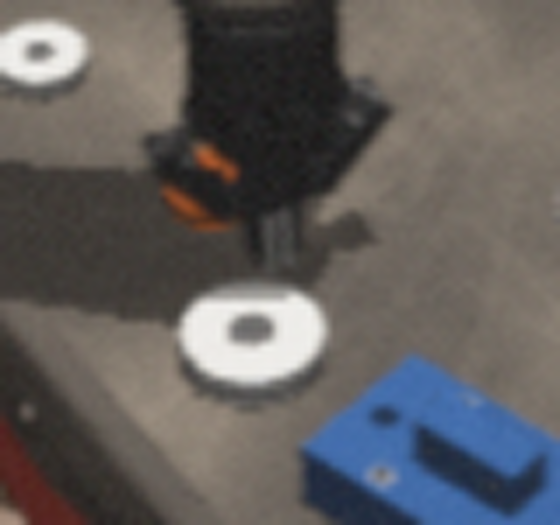

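Table contact at −0.033 and disc contact at −0.019 differ by exactly 14 mm. The fingertips really are about 33 mm behind the reported TCP, and xy is fine (tip at pixel (220,198), predicted (218,197)). I'll apply that z offset to every command and grasp again.

```bash
cat >> h.py <<'E'
ZO=-.0325   # reported TCP z when the shut fingertips touch the table: command z = tip z + ZO
def pick_place(D,zt,check=True):
    q=pick_q([*D,.1],BY)
    s=ctrl.observe()
    if np.linalg.norm(s["tcp_pos"][:2]-D)>.1: ctrl.move_to([*D,.10],q)
    else: ctrl.line_to([*D,.04],rate=.25,orientation=q)
    ctrl.move_gripper(.78,40)
    zg=.0015
    print("hit",ctrl.line_to([*D,zg+ZO],rate=.1,stop_force=8)); st("down")
    ctrl.move_gripper(0,40); s=st("grip")
    if s["gripper_width"]<.4: raise SystemExit("missed")
    ctrl.line_to([*D,.09],rate=.25)
    ctrl.line_to([*PAD,.11],rate=.25); st("over")
    ctrl.line_to([*PAD,zg+ZO+zt+.008],rate=.15)
    print("hit",ctrl.line_to([*PAD,zg+ZO+zt-.002],rate=.015,stop_force=2.5)); st("placed")
    ctrl.move_gripper(.78); ctrl.line_to([*PAD,.11],rate=.2); st("released")
E
python3 - <<'E'
from h import *
ctrl.line_to([.46,-.095,.03],rate=.2)
pick_place(np.array([.4594,-.0397]),.044)
E
```

```text
hit False
down t12.2 [ 0.4596 -0.0398 -0.0307] F [-0.2 -0.4 -0. ] g 0.78 0.0
grip t12.5 [ 0.4599 -0.0395 -0.0302] F [-3.5 -0.5 15.8] g 0.562 38.6
over t14.4 [0.6397 0.1598 0.1096] F [-0.4 -0.8 -1.3] g 0.563 41.3
hit True
placed t15.6 [0.6405 0.1612 0.0136] F [-0.5  0.1  6.5] g 0.559 42.1
released t16.6 [0.6402 0.1612 0.1101] F [ 0.4  0.4 -1.1] g 0.776 0.0
```

```bash
sed -i 's/zg=.0015/zg=.004/' h.py
python3 - <<'E'
from h import *
D=np.array([.4385,.1022])
ctrl.move_to([*D,.10],pick_q([*D,.1],BY))
for n,b,sb in(("top",(135,140,180,185),(160,210,190,240)),("scene",(205,115,240,155),(175,158,196,178))):
    im=ctrl.camera(n)
    for col,z,bb in(("orange",.058,b),("silver",.014,sb)):
        for c in blobs(im,col,bb):
            P=np.array([ray(n,p,z)[:2] for p in c[:,0,:].astype(float)],np.float32)*1000
            print(n,col,cv2.fitEllipse(cv2.convexHull(P)))
    globals()[n]=im
a,b=top[130:195,120:195],scene[105:170,185:260]
cv2.imwrite("pics/p1.png",np.hstack([cv2.resize(i,None,fx=5,fy=5,interpolation=cv2.INTER_CUBIC) for i in(a,b)])[:,:,::-1])
E
```

```text
top orange ((640.8258056640625, 160.5477294921875), (46.26102828979492, 47.439292907714844), 46.63694763183594)
scene orange ((639.08642578125, 159.24618530273438), (41.82445526123047, 50.269649505615234), 151.76963806152344)
```

View pics/p1.png

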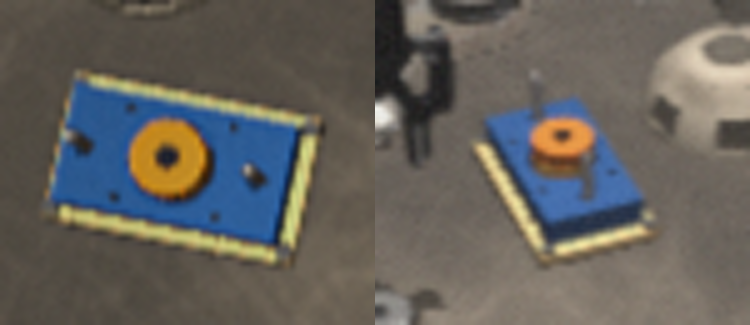

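The fibre disc lies flat and centred on the pad: top view crop (168,157), measured (640.8,160.5), within 1 mm of the pad. Next is the steel disc.

Run:
```python
from h import *
pick_place(np.array([.4385,.1018]),.058)
C=np.array([.4428,-.3083]); q=pick_q([*C,.1],np.radians(15.5))
ctrl.line_to([*PAD,.16],rate=.25)
ctrl.move_to([*C,.13],q); st("above cover")
for n,b in(("top",(135,140,180,185)),("scene",(205,110,240,150))):
    im=ctrl.camera(n)
    for c in blobs(im,"silver",b,40):
        P=np.array([ray(n,p,.072)[:2] for p in c[:,0,:].astype(float)],np.float32)*1000
        print(n,cv2.fitEllipse(cv2.convexHull(P)))
    globals()[n]=im
a,b=top[130:195,120:195],scene[105:170,185:260]
cv2.imwrite("pics/p2.png",np.hstack([cv2.resize(i,None,fx=5,fy=5,interpolation=cv2.INTER_CUBIC) for i in(a,b)])[:,:,::-1])
```

```text
hit False
down t19.0 [ 0.4387  0.1018 -0.0281] F [-0.3  0.3  0.2] g 0.778 0.0
grip t19.3 [ 0.4388  0.1021 -0.0277] F [-5.4 -1.6 17.5] g 0.561 38.2
over t20.9 [0.6392 0.1601 0.109 ] F [ 0.3 -0.  -0.9] g 0.558 41.3
hit True
placed t22.1 [0.6405 0.1611 0.0299] F [-0.1  0.5  6.7] g 0.556 42.1
released t22.9 [0.6405 0.1612 0.1105] F [ 0.5  0.3 -0.9] g 0.784 0.0
above cover t25.1 [ 0.4435 -0.3077  0.1299] F [ 0.6  0.9 -0.2] g 0.782 0.0
top ((642.1027221679688, 160.4694366455078), (46.716365814208984, 47.92720413208008), 126.79224395751953)
scene ((642.1373291015625, 164.02825927734375), (50.138580322265625, 51.526649475097656), 0.7106940150260925)
```

View pics/p2.png

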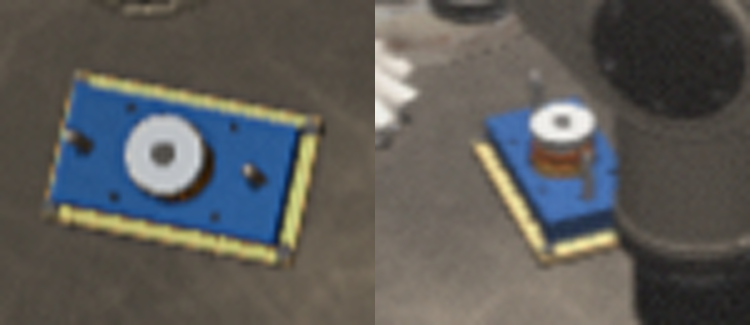

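The steel disc sits flat and centred on the fibre disc, at crop (164,155). Both views put it within about 3 mm of the pad. Next I grip the cover's rib, carry the cover over and lower it onto the dowels.

Run:
```python
from h import *
C=np.array([.4428,-.3083]); 
ctrl.move_gripper(.55,100)
print("hit",ctrl.line_to([*C,.045+ZO],rate=.12,stop_force=8)); st("down")
ctrl.move_gripper(0,100); s=st("grip")
if s["gripper_width"]<.2: raise SystemExit("missed")
gz=s["tcp_pos"][2]; open("gz","w").write(str(gz))
ctrl.line_to([*C,gz+.10],rate=.2); st("lift")
qa,qb=quat(BY); q0=ctrl.observe()["ee_rot"]; qt=max((qa,qb),key=lambda q:abs(q@q0))
ctrl.line_to([*PAD,gz+.105],rate=.2,orientation=qt); ctrl.hold(.3); s=st("over"); print(s["ee_rot"],qt)
for n in("top","scene"): globals()[n]=ctrl.camera(n)
cv2.imwrite("pics/p3.png",np.hstack([cv2.resize(i,None,fx=4,fy=4,interpolation=cv2.INTER_CUBIC) for i in(top[110:210,110:205],scene[60:160,170:265])])[:,:,::-1])
```

```text
hit False
down t26.7 [ 0.4432 -0.3086  0.0131] F [-0.3 -0.7  0.5] g 0.554 0.0
grip t27.0 [ 0.4432 -0.3084  0.0134] F [-2.6  3.5 15.2] g 0.28 98.9
lift t27.7 [ 0.4427 -0.3076  0.1127] F [-0.  -0.1 -2.6] g 0.278 98.3
over t30.7 [0.6404 0.1609 0.1185] F [-0.1  0.2 -2.3] g 0.281 98.2
[-1.14708578e-05  7.77737780e-01  6.28588853e-01  8.74264394e-06] [0.         0.77769485 0.62864196 0.        ]
```

View pics/p3.png

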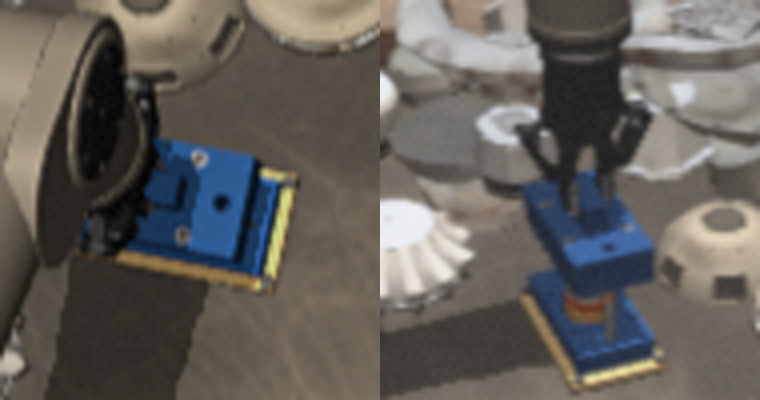

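The cover is level in the grip above the base, with its visible hole at top pixel (165.3,160.8). I'll check that hole against the dowel position, then lower.

Run:
```python
from h import *
gz=float(open("gz").read())
u=np.array([-np.sin(BY),np.cos(BY)]); e=ray("top",(165.3,160.8),.143)[:2]-(PAD-.058*u); print("hole err mm",e*1000)
if np.linalg.norm(e)>.005: raise SystemExit
ctrl.line_to([*PAD,gz+.084],rate=.1)
hit=ctrl.line_to([*PAD,gz+.0435],rate=.03,stop_force=8); s=st(f"lowered {hit}"); print("under z",s["tcp_pos"][2]-gz)
```

```text
hole err mm [-0.10842165 -0.04544362]
lowered False t32.6 [0.6405 0.161  0.0571] F [ 0.5  0.3 -1.9] g 0.278 98.3
under z 0.043685541380199346
```

Hole error is 0.1 mm and the cover went down over both dowels without contact. Now I press it shut.

Run:
```python
from h import *
gz=float(open("gz").read())
ctrl.hold(.2)
for dz in (.040,.038,.0365,.0355,.0345,.0335):
    hit=ctrl.line_to([*PAD,gz+dz],rate=.015,stop_force=25); ctrl.hold(.2); s=st(f"{dz} {hit}"); print("under",round(s["tcp_pos"][2]-gz,4))
    if s["force"][2]>22: break
for n in("top","scene"): globals()[n]=ctrl.camera(n)
cv2.imwrite("pics/p4.png",cv2.resize(scene[90:170,180:270],None,fx=7,fy=7,interpolation=cv2.INTER_CUBIC)[:,:,::-1])
```

```text
0.04 False t33.4 [0.6407 0.161  0.0538] F [-1.6 -0.5  5.7] g 0.283 99.3
under 0.0404
0.038 False t33.9 [0.6407 0.161  0.052 ] F [-2.4  0.1  8.7] g 0.281 99.7
under 0.0385
0.0365 False t34.4 [0.6407 0.161  0.0506] F [-3.4 -0.9 10.9] g 0.28 100.0
under 0.0372
0.0355 False t34.8 [0.6407 0.1611 0.0497] F [-3.4  0.5 12.9] g 0.275 100.2
under 0.0362
0.0345 False t35.3 [0.6407 0.1611 0.0495] F [-9.7  1.5 26.1] g 0.277 101.8
under 0.036
```

View pics/p4.png

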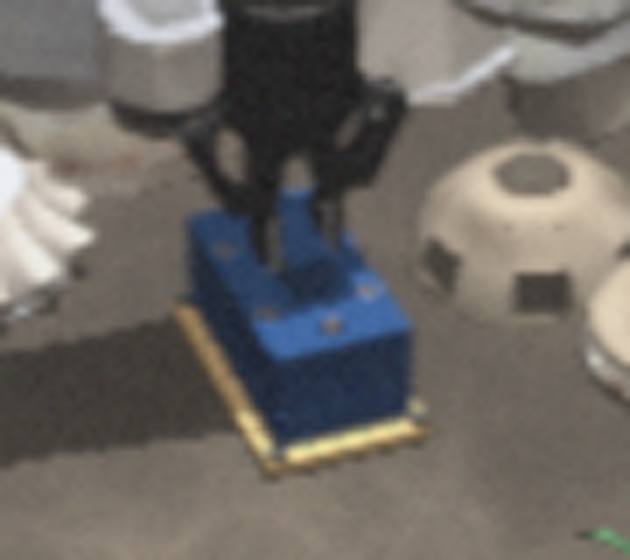

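The picture shows the housing shut with no visible gap (crop (340,390)). The force tracked the spring curve to 13 N and then rose sharply to 26 N, so the halves have met. Handing in while pressing.

```bash
python3 -c "
from h import *
ctrl.hold(.3); st(); print(ctrl.close_job())"
```

```text
t35.7 [0.6407 0.1611 0.0495] F [-9.9  0.2 25.7] g 0.28 101.8
the job is handed in; nothing more can be done
None
```

The clutch housing is assembled and was handed in at about 36 s (no verdict came back), held shut at about 26 N with no visible gap; the real fingertips sit about 33 mm short of the reported TCP, which made the first grasp miss without moving the disc, so I corrected for it.

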